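# Lock the tool chest with its hasp and quarter-turn pin

## Robot

A 6-joint arm with a two-finger parallel gripper is mounted at the origin on a cart in front of the work surface, level with it; the furniture and walls round the work are solid. World frame = base frame: x ahead of the robot, y to its left, z up, the work surface at z = 0. Lengths are in m, angles in rad, forces in N, time in s.
With the tool pointing down it reaches from about 0.375 to 0.9 m from the base axis. Payload 3.1 kg.
Tool frame: the origin (TCP) lies on the centre line of the jaws, within the pads' length; the fingertips stand 8 mm ahead of it and the grasp point (between the pads) lies 11 mm behind it; z points along the fingers, y is the line along which they close (so a half turn about z gives the same grasp; the last joint's range is limited). The gripper opens to 87 mm and grips with 3 to 60 N. Pads are 19 mm wide; open, the fingers measure 117 mm over their backs; the gripper's body (75 mm by 190 mm) begins 51 mm behind the grasp point.
Start: joints at [-1.395, 0.527, 1.433, -0, 1.181, -0.178], TCP at [0.217, -0.586, 0.231] pointing down, gripper open.
Joint ranges: [-3.08, 3.08], [-0.75, 2.2], [0.22, 2.44], [-1.43, 4.57], [0, 2.65], [-2.85, 2.85]. Speed limits (rad/s): [2.79, 2.79, 3.14, 3.14, 3.14, 3.14].

## Interface

Orientations are given as a unit quaternion [x, y, z, w].
In Python, from rig import robot gives the robot as it stands. The module is installed in compiled form; this text tells all that it offers.
- The arm moves only by the tool send_rows, never from a script. Its argument "increments" is one flat list of numbers, 7 for each row, row after row: the turn, a rotation vector about the world's x, y, z in rad, then the shift along the world's x, y, z in cm, then the opening, from 0 (shut) to 1 (fully open). A call has 1 to 20 rows; each row shifts and turns the commanded pose from where the row before left it; what a row does not reach is not made up. A row lasts 1/12 s, in which the tool goes at most 41.7 mm and 7.16 degrees, less where a joint would pass 70% of its speed; a pose out of reach is approached as far as the arm can. A call is refused whole if a number of a shift passes 4.17 or a number of a turn 0.125, either way. A call with a gripper value outside its range is refused whole. The fingers move at their own pace and stop on an object; "newtons" is the grip in N (left out, the last holds). Time passes only in rows, so rows that do not move let the fingers close. It gives the time, the measured TCP pose, the force, the opening and the grip force at its end, in the units of the state.
- robot.get_obs(): the state, without advancing time (a new reading comes with each control period).
- robot.camera(name): name is "side" or "top"; returns a dict with "image" (420x560x3 uint8, red, green, blue), "range_z" (420x560 float32, m along the optical axis (not along the pixel's ray), 0 where there is no reading), "fx", "fy", "cx", "cy" (pixels), "R" (3x3) and "t" (3): a world point X has camera coordinates R X + t. Camera axes: x right, y down, z forward; pixel columns grow to the right and rows downward; lengths in m; the calibration is good to about 2 mm. A picture is of the moment at which its call begins.
- robot.hand_in(): hands the job in; it is judged then, once.
The state is a dict: "time": time; "q": joint angles; "joint_velocities": joint speeds; "joint_torque": joint torques, N m; "position": TCP position; "tool_rot": TCP orientation; "ft_force": force on the tool from outside, world axes, zero at the start; "moment": the same for the moment, N m; "grip_width": finger opening in m; "grip_force": force on a finger pad.
Only numpy, scipy, OpenCV 4.12 (cv2) and the standard library are available. Lean on these libraries where they do the work, as an engineer would, in place of code of your own. Each camera call takes 0.05 s, during which the arm holds its last target. There are 200 camera calls.

## Task

Lock the red tool chest: shut its lid, then swing the steel hasp all the way down over the tongue on the front, take the yellow-handled pin out of its leaning stand and drop it upright through the tongue's slot until its flange rests on the tongue. Then turn the pin about a quarter turn, so that its foot and handle lie across the slot, and let go of it. Do not disturb the other things on the cabinet.

Things in the scene. Friction and masses are not known exactly. Their poses are not given: they have to be found in the camera images.
- chest_lid (a joint): lid of the red tool chest, 134 x 174 mm, 10 mm thick, hinged along the back edge on a stiff hinge that stays where it is left (0.4 N m): 0 = shut, grows as the front edge rises (rad), top 90 mm high when shut. The hasp on it takes up the middle 52 mm of its front edge; press beside it to shut the lid
- lid_hinge (a point): middle of the lid's hinge line, at the chest's back top edge, on the lid's underside, 80 mm high; y along the hinge line, the lid reaches 132 mm from here in -x (towards the front) and the axes swing with the lid
- lid_front (a point): point on the lid's upper face, in the middle of its width, 12 mm back from its front edge; axes swing with the lid (z out of its upper face)
- hasp (a joint): steel loop hasp on the lid's front edge, stays where it is left (0.05 N m): 0 = hanging straight down against the chest's front with the tongue through its loop, grows as its lower end swings outwards and up (rad, relative to the lid; 1.57 = straight out from the shut lid)
- hasp_hinge (a point): middle of the hasp's hinge line, 6 mm in front of the chest's front face, 85 mm high when the lid is shut; axes swing with the hasp: y along the hinge line, -z along the hasp to its end, -x its outer side
- hasp_end (a point): middle of the rolled end of the hasp, 71 mm from its hinge line; the hasp is 52 mm wide and 4 mm thick, with an opening 32 mm wide from 17 to 60 mm from the hinge line (two side bars 10 mm wide, centred 21 mm to either side)
- staple_slot (a point): centre of the slot, on the upper face of the staple tongue, 65 mm high: a fixed level steel plate 24 mm wide, 6 mm thick, standing 50 mm out from the middle of the chest's front, open below. The slot is 27 mm long (along x), 11 mm wide (along y), its centre 30 mm in front of the chest's front face. Axes are the chest's: x from front to back, y along its front, z up
- chest: red tool chest, fixed, 130 x 170 x 90 mm with its lid shut; origin at the centre of its underside, x from its front to its back, z up
- pin_center (a point): middle of the retaining pin's length (102 mm, 80 g). Its axes: z from foot to handle, x along the width of both foot and handle; a half turn about z makes no difference. Flat yellow and black handle 32 wide (x), 12 thick (y), from z = -7 to +51 mm, to be gripped across its thickness. The flange's underside is at z = -29 mm, the foot's lower end at -51 mm
- pin_foot (a point): middle of the pin's lower end, axes as the pin's; above it the flat foot, 24 (x) x 8 (y) mm and 7 mm high, then a round shank of 8 mm diameter up to the flange of 24 mm diameter, whose underside is 22 mm above this point. With the flange on the tongue the foot is 9 mm below the tongue's underside and the pin can be turned
- stand_mouth (a point): middle of the seat in the wooden pin stand (fixed, 76 x 60 mm foot) on which the pin's flange rests, 8 mm inside the pocket, 52 mm high; the pocket leans 0.56 rad (32 degrees) from vertical, its mouth towards -x of these axes (roughly to the robot's right; z is up), the pin in it up to 0.1 rad more; draw the pin out along the pocket, free after 30 mm
- by_jar_1: bystander: clear jar with a white lid, 92 mm across, 138 mm high; origin at the centre of its underside; leave it where it is
- by_tin_1: bystander: small food tin, 58 mm across, 72 mm high; origin at the centre of its underside; leave it where it is
- by_spice_jar_1: bystander: spice jar with a green cap, 44 mm across, 99 mm high; origin at the centre of its underside; leave it where it is
- by_masking_tape: bystander: roll of masking tape lying flat, 96 mm across, 25 mm high; origin at the centre of its underside; leave it where it is
- by_pliers_blue: bystander: small pliers with blue grips lying flat, 53 x 136 x 10 mm; origin at the centre of its underside; leave it where it is
- by_dropper_bottle: bystander: glass dropper bottle, 33 mm across, 106 mm high; origin at the centre of its underside; leave it where it is
- by_jar_pickle: bystander: small blue jar with a white lid, 50 mm across, 54 mm high; origin at the centre of its underside; leave it where it is

How it is judged:
On the way, in this order (a step that is already met when the one before it is completed fails the run):
1. the lid is shut (value of joint chest_lid below 0.05 rad), for 0.2 s.
2. the hasp is down over the tongue (value of joint chest_lid below 0.05 rad and value of joint hasp below 0.15 rad), for 0.2 s.
3. the pin is out of its stand (distance between pin_center and stand_mouth above 0.08 m), for 0.1 s.
4. the pin is through the slot, upright, its flange on the tongue (all of step 2 and horizontal distance between pin_center and staple_slot below 0.016 m and z of pin_center in the frame of staple_slot between 0.024 and 0.0335 m and angle between pin_center's own z axis and vertical below 0.2 rad), for 0.2 s.
5. the pin is turned across the slot (horizontal distance between pin_center and staple_slot below 0.016 m and z of pin_center in the frame of staple_slot between 0.024 and 0.0335 m and angle between pin_center's own z axis and vertical below 0.2 rad and angle between the x axis of pin_center and the y axis of staple_slot, either way round below 0.5 rad), for 0.2 s.
At the end, for the whole second after the job is handed in: Lid shut (below 0.05 rad), hasp down over the tongue (below 0.15 rad); the released pin stands in the slot, upright within 0.2 rad, within 16 mm of the slot's centre, its flange on the tongue (within 4.5 mm), its foot and handle across the slot within 0.5 rad (all of step 2 and all of step 5); the robot touches nothing.
It fails at once if a bystander was pushed more than 30 mm or knocked over (distance of any of by_jar_1, by_tin_1, by_spice_jar_1, by_masking_tape, by_pliers_blue, by_dropper_bottle, by_jar_pickle from where it was at the start of the episode above 0.03 m or angle between any of by_jar_1, by_tin_1, by_spice_jar_1, by_masking_tape, by_pliers_blue, by_dropper_bottle, by_jar_pickle's own z axis and vertical above 0.5 rad).
It also fails if it takes over 67 s, if anything falls off the work surface, if the arm or the gripper's body presses on something with over 40 N, if the wrist force passes 120 N, or if a joint passes its speed limit or range.

## Working session

There is one attempt and no reset: what is moved stays moved. The work goes in short steps, Python scripts to look and compute and a tool call to move; the robot and the scene stay as the last step left them, time stands still between calls to the robot, and variables do not carry over. Pictures are saved under pics/ and viewed, at most 10 in all, crops included, and the job is handed in when it is done.

Besides the shell and the picture viewer there is one more tool, called as a command line: name --argument value ..., lists and objects as JSON in quotes. send_rows: Moves the arm, as the interface text tells. Its arguments: {"type":"object","properties":{"increments":{"type":"array"},"newtons":{"type":"number"}},"required":["increments"]}

```bash
mkdir -p pics
cat > h.py <<'E'
import numpy as np, cv2
from rig import robot
def cam(n):
    c=robot.camera(n); return c
def save(c,f,crop=None,s=1):
    im=c["image"][...,::-1]
    if crop: im=im[crop[1]:crop[3],crop[0]:crop[2]]
    cv2.imwrite(f,cv2.resize(im,None,fx=s,fy=s,interpolation=cv2.INTER_CUBIC))
def pts(c):
    z=c["range_z"]; v,u=np.indices(z.shape)
    P=np.stack([(u-c["cx"])/c["fx"]*z,(v-c["cy"])/c["fy"]*z,z],-1)
    return (P-c["t"])@c["R"]
def ray(c,u,v,h):
    d=np.array([(u-c["cx"])/c["fx"],(v-c["cy"])/c["fy"],1])@c["R"]; o=-c["R"].T@c["t"]
    return o+d*(h-o[2])/d[2]
E
python3 - <<'E'
from h import *
a=cam("side");b=cam("top")
save(a,"pics/s0.png",s=1.4);save(b,"pics/t0.png",s=1.4)
for c in(a,b): print(-c["R"].T@c["t"],c["R"][2],c["fx"])
o=robot.get_obs();print(o["position"],o["tool_rot"],o["time"],o["grip_width"])
E
```

```text
[ 0.33555065 -0.61833071  0.66229072] [ 0.16940894  0.7574529  -0.63052813] 418.4529002561168
[0.34710996 0.04203896 0.97391453] [ 0.19088759  0.03047857 -0.98113862] 439.1605902277421
[ 0.21646117 -0.58562354  0.22966802] [ 9.84390567e-01  1.75994998e-01  2.76394493e-06 -9.86307402e-04] 0.1 0.08723118682586832
```

View pics/s0.png

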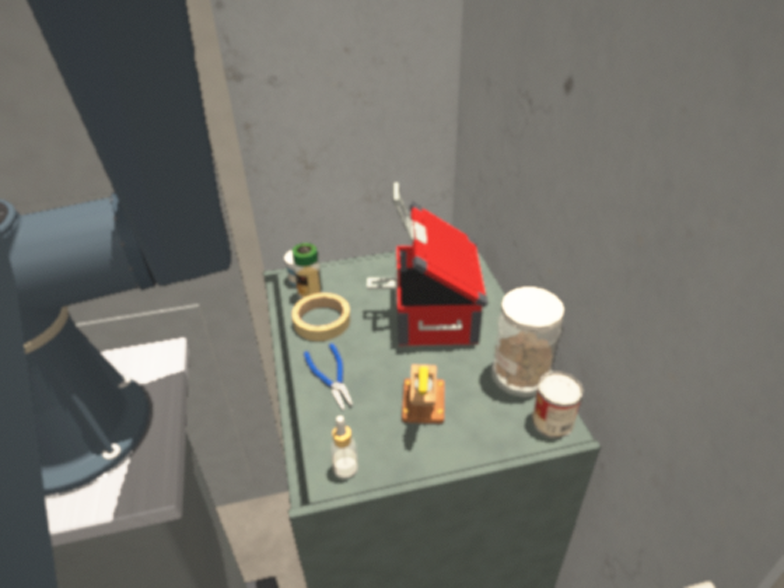

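View pics/t0.png

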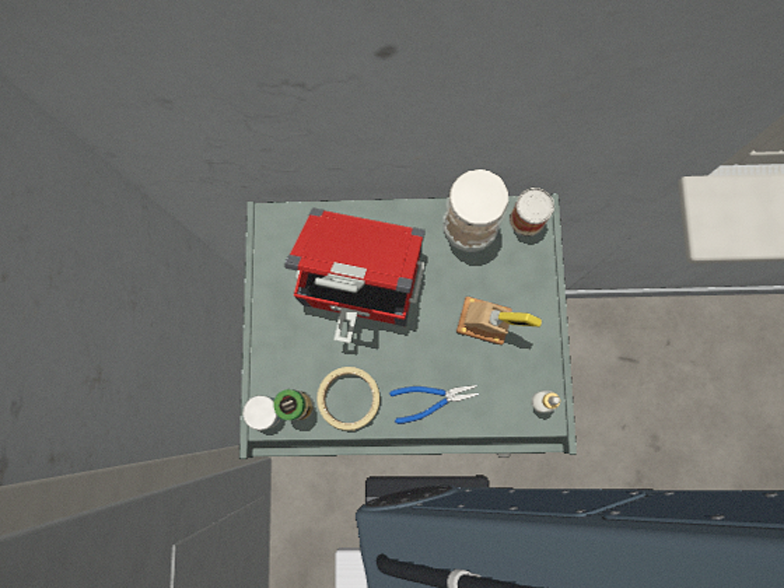

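The side view shows the lid about half open, with the hasp standing up at (400,205) and the tongue at (380,283). In the top view the tongue is at (345,330), the chest is slightly yawed, and the pin's yellow handle is at (520,320), leaning to the robot's right.

```bash
python3 - <<'E'
from h import *
c=cam("top");s=cam("side")
import pickle;pickle.dump((c,s),open("c0.pkl","wb"))
def hsv(c): return cv2.cvtColor(c["image"],cv2.COLOR_RGB2HSV)
def rep(n,Q): print(n,len(Q),Q.mean(0).round(4),Q.min(0).round(3),Q.max(0).round(3))
for n,c in(("top",c),("side",s)):
    P=pts(c);H=hsv(c);h,sa,v=H[...,0],H[...,1],H[...,2]
    ok=c["range_z"]>0
    print(n)
    red=((h<6)|(h>174))&(sa>150)&(v>90)&ok&(P[...,0]>.3)&(P[...,1]>-.1)
    Q=P[red];rep("red",Q)
    # front face / lid: plane of lid by RANSAC on high points
    L=Q[Q[:,2]>.1]; m=L.mean(0);w=np.linalg.svd(L-m)[2][2];w*=np.sign(w[2]);r=(L-m)@w
    L=L[abs(r)<.005];m=L.mean(0);w=np.linalg.svd(L-m,full_matrices=False)[2][2];w*=np.sign(w[2])
    print("lid plane n",w,"c",m,"angle",np.arccos(w[2]),"yaw",np.arctan2(w[1],w[0]),"back x?",np.std((L-m)@w))
    yel=(h>22)&(h<34)&(sa>170)&(v>110)&ok&(P[...,2]>.05)&(P[...,1]<.02)
    Y=P[yel];rep("yellow",Y)
    if len(Y)>10:
        m=Y.mean(0);print(np.linalg.svd(Y-m,full_matrices=False)[2][:2])
    t=(sa<60)&(v>110)&ok&(P[...,2]>.052)&(P[...,2]<.075)&(P[...,0]>.35)&(P[...,0]<.6)&(P[...,1]>0)&(P[...,1]<.25)
    T=P[t];T=T[np.linalg.norm(T[:,:2]-np.median(T[:,:2],0),axis=1)<.06];rep("tongue",T)
    if len(T)>10:
        print(cv2.minAreaRect((T[:,:2]*1000).astype(np.float32)))
E
python3 - <<'E'
import sys;sys.path.insert(0,'.')
from h import *;import pickle
c,s=pickle.load(open("c0.pkl","rb"))
save(c,"pics/t1.png",(190,140,400,260),3.8);save(s,"pics/s1.png",(250,120,360,310),3)
E
```

```text
top
red 3831 [0.5756 0.1149 0.1217] [ 0.375  0.021 -0.002] [0.653 0.228 0.168]
lid plane n [ 0.56480407 -0.13076845  0.81479812] c [0.57961646 0.11334404 0.1333637 ] angle 0.6184154429002959 yaw -0.22751996648279713 back x? 0.0012657416917372336
yellow 53 [ 0.4783 -0.1147  0.1032] [ 0.47  -0.142  0.071] [ 0.489 -0.091  0.12 ]
[[ 0.23796396  0.77578394 -0.58440776]
 [ 0.15324975  0.56416571  0.81131472]]
tongue 203 [0.4843 0.1365 0.0641] [0.456 0.105 0.052] [0.511 0.16  0.068]
((482.6383361816406, 137.86219787597656), (56.35011672973633, 49.35295867919922), 76.19097900390625)
side
red 3098 [0.5702 0.0794 0.093 ] [ 0.488  0.016 -0.077] [0.72  0.479 0.165]
lid plane n [ 0.56696774 -0.13536472  0.81254168] c [0.5771773  0.09879349 0.13050114] angle 0.6222969939651668 yaw -0.2343646859406348 back x? 0.0012373343844060472
yellow 78 [ 0.4761 -0.1359  0.1132] [ 0.469 -0.148  0.066] [ 0.498 -0.085  0.124]
[[ 0.36344512  0.92455569 -0.11447457]
 [ 0.01545296 -0.12884344 -0.99154454]]
tongue 159 [0.4811 0.133  0.0618] [0.456 0.116 0.056] [0.51  0.157 0.065]
((482.2419738769531, 140.37203979492188), (43.686683654785156, 47.507991790771484), 78.39817810058594)
```

View pics/t1.png

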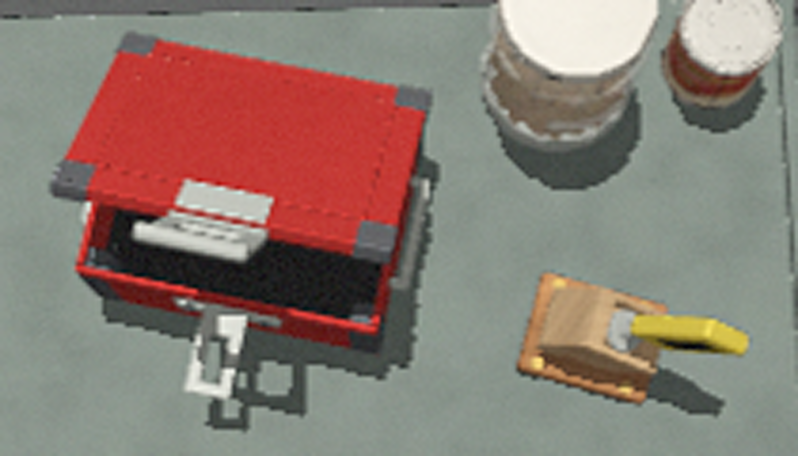

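View pics/s1.png

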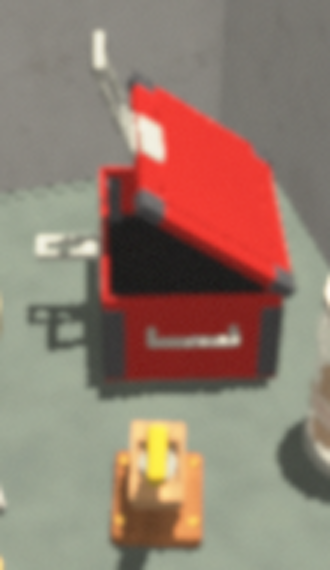

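The close-ups show the tongue's outer corners near (187,390) and (232,397) in the top crop. The handle runs from (634,332) to (745,343) with its thin face up, and the stand foot's corners are near (545,273), (520,370) and (645,402).

Run:
```python
from h import *;import pickle
c,s=pickle.load(open("c0.pkl","rb"))
f=lambda u,v,h,k=c,cr=(190,140,3.8): ray(k,cr[0]+(u+.5)/cr[2]-.5,cr[1]+(v+.5)/cr[2]-.5,h).round(4)
print("tongue",[f(*p,.065) for p in((187,390),(232,397),(245,318),(203,312))])
H=cv2.cvtColor(c["image"],cv2.COLOR_RGB2HSV);P=pts(c)
# slot hole + tongue in top: mask bright
m=(H[...,1]<50)&(H[...,2]>120)&(P[...,2]>.05)&(P[...,2]<.08);m[:,:230]=0;m[:225]=0;m[:,260:]=0
cn,hi=cv2.findContours(m.astype(np.uint8),cv2.RETR_CCOMP,cv2.CHAIN_APPROX_NONE)
for k,q in enumerate(cn):
    r=cv2.minAreaRect(q)
    if len(q)>8: print("cnt",len(q),hi[0][k][3],[ray(c,*p,.065)[:2].round(4) for p in cv2.boxPoints(r)],ray(c,*r[0],.065).round(4))
print("stand foot z~.008",[f(*p,.008) for p in((545,273),(520,370),(645,402),(665,305))])
for cc,n in((c,"top"),(s,"side")):
    H=cv2.cvtColor(cc["image"],cv2.COLOR_RGB2HSV);P=pts(cc)
    m=((H[...,0]>22)&(H[...,0]<34)&(H[...,1]>170)&(H[...,2]>110)&(P[...,2]>.06)&(P[...,1]<.02)&(P[...,0]>.4)).astype(np.uint8)
    q=max(cv2.findContours(m,0,1)[0],key=cv2.contourArea);r=cv2.minAreaRect(q);b=cv2.boxPoints(r)
    print(n,"yel",r)
    for p in b: print(p.round(1),"z.127",ray(cc,*p,.127).round(4),"z.079",ray(cc,*p,.079).round(4))
# hasp points: bright, high
for cc,n in((c,"top"),(s,"side")):
    H=cv2.cvtColor(cc["image"],cv2.COLOR_RGB2HSV);P=pts(cc)
    m=(H[...,1]<60)&(H[...,2]>120)&(P[...,2]>.15)&(P[...,2]<.3)&(P[...,0]>.45)&(P[...,0]<.6)&(P[...,1]>.05)&(P[...,1]<.22)
    Q=P[m];Q=Q[np.argsort(Q[:,2])]; 
    for a in np.array_split(Q,6): print(n,"hasp",len(a),a.mean(0).round(4),np.ptp(a[:,1]).round(3))
```

```text
tongue [array([0.4606, 0.1534, 0.065 ]), array([0.4562, 0.1286, 0.065 ]), array([0.5   , 0.1213, 0.065 ]), array([0.5039, 0.1446, 0.065 ])]
cnt 54 -1 [array([0.4604, 0.1536]), array([0.4907, 0.1476]), array([0.4855, 0.1242]), array([0.4553, 0.1303])] [0.4729 0.1389 0.065 ]
cnt 27 -1 [array([0.4967, 0.1363]), array([0.4964, 0.1215]), array([0.4795, 0.1216]), array([0.4797, 0.1363])] [0.4881 0.1289 0.065 ]
stand foot z~.008 [array([ 0.5327, -0.0505,  0.008 ]), array([ 0.4757, -0.0338,  0.008 ]), array([ 0.4556, -0.1051,  0.008 ]), array([ 0.5122, -0.1195,  0.008 ])]
top yel ((380.3620910644531, 230.84481811523438), (7.613508701324463, 1.6712579727172852), 21.801406860351562)
[376.5 230.2] z.127 [ 0.4712 -0.1214  0.127 ] z.079 [ 0.4782 -0.1307  0.079 ]
[377.1 228.7] z.127 [ 0.4742 -0.1228  0.127 ] z.079 [ 0.4814 -0.1321  0.079 ]
[384.2 231.5] z.127 [ 0.4684 -0.136   0.127 ] z.079 [ 0.4753 -0.1461  0.079 ]
[383.6 233. ] z.127 [ 0.4654 -0.1347  0.127 ] z.079 [ 0.4721 -0.1447  0.079 ]
side yel ((302.0, 271.5), (6.0, 17.0), 0.0)
[299. 280.] z.127 [ 0.463 -0.166  0.127] z.079 [ 0.4745 -0.1255  0.079 ]
[299. 263.] z.127 [ 0.4733 -0.1284  0.127 ] z.079 [ 0.4857 -0.0845  0.079 ]
[305. 263.] z.127 [ 0.4835 -0.131   0.127 ] z.079 [ 0.4967 -0.0873  0.079 ]
[305. 280.] z.127 [ 0.4728 -0.1685  0.127 ] z.079 [ 0.4851 -0.1282  0.079 ]
top hasp 74 [0.5481 0.1221 0.1577] 0.152
top hasp 74 [0.5409 0.1241 0.1629] 0.158
top hasp 73 [0.5334 0.1245 0.1679] 0.098
top hasp 73 [0.5239 0.1274 0.183 ] 0.05
top hasp 73 [0.507  0.128  0.2331] 0.051
top hasp 73 [0.508  0.1319 0.2362] 0.049
side hasp 53 [0.5461 0.1301 0.1574] 0.102
side hasp 52 [0.5352 0.1242 0.1634] 0.11
side hasp 52 [0.5242 0.1177 0.1733] 0.05
side hasp 52 [0.5172 0.1226 0.192 ] 0.05
side hasp 52 [0.5061 0.1147 0.219 ] 0.053
side hasp 52 [0.5054 0.1247 0.2334] 0.05
```

send_rows --increments '[0, 0, 0.05, 1.57, 3.2, 0, 0, 0, 0, 0.05, 1.57, 3.2, 0, 0, 0, 0, 0.05, 1.57, 3.2, 0, 0, 0, 0, 0.05, 1.57, 3.2, 0, 0, 0, 0, 0.05, 1.57, 3.2, 0, 0, 0, 0, 0.05, 1.57, 3.2, 0, 0, 0, 0, 0.05, 1.57, 3.2, 0, 0, 0, 0, 0.05, 1.57, 3.2, 0, 0, 0, 0, 0.05, 1.57, 3.2, 0, 0, 0, 0, 0.05, 1.57, 3.2, 0, 0, 0, 0, 0.05, 1.57, 3.2, 0, 0, 0, 0, 0.05, 1.57, 3.2, 0, 0, 0, 0, 0.05, 1.57, 3.2, 0, 0, 0, 0, 0.05, 1.57, 3.2, 0, 0, 0, 0, 0.05, 1.57, 3.2, 0, 0, 0, 0, 0.05, 1.57, 3.2, 0, 0, 0, 0, 0.05, 1.57, 3.2, 0, 0, 0, 0, 0.05, 1.57, 3.2, 0, 0, 0, 0, 0.05, 1.57, 3.2, 0, 0, 0, 0, 0.05, 1.57, 3.2, 0, 0]' --newtons 30

```text
time: 1.87
position: [0.531, 0.0556, 0.2305]
tool_rot: [0.779, 0.627, -0.0, -0.0]
ft_force: [0.5, -0.8, -0.8]
grip_width: 0.0005
grip_force: 0.0
```

send_rows --increments '[0, 0, 0, 0, 0, -1.5, 0, 0, 0, 0, 0, 0, -1.5, 0, 0, 0, 0, 0, 0, -1.5, 0, 0, 0, 0, 0, 0, -1.2, 0, 0, 0, 0, 0, 0, -1.2, 0, 0, 0, 0, 0, 0, -1.2, 0, 0, 0, 0, 0, 0, -1.2, 0, 0, 0, 0, 0, 0, -1.2, 0, 0, 0, 0, 0, 0, -1.2, 0, 0, 0, 0, 0, 0, -0.8, 0, 0, 0, 0, 0, 0, -0.5, 0, 0, 0, 0, 0, 0, -0.2, 0, 0, 0, 0, 0, 0, 0, 0, 0, 0, 0, 0, 0, 0, 0]'

```text
time: 3.03
position: [0.5312, 0.0536, 0.0989]
tool_rot: [0.78, 0.626, 0.001, 0.001]
ft_force: [0.6, 0.0, -0.3]
grip_width: 0.0005
grip_force: 0.0
```

send_rows --increments '[0, 0, 0, 0, 0, -0.3, 0, 0, 0, 0, 0, 0, -0.3, 0, 0, 0, 0, 0, 0, 0, 0]'

```text
time: 3.28
position: [0.5315, 0.0536, 0.098]
tool_rot: [0.779, 0.627, 0.001, 0.001]
ft_force: [-9.0, -0.4, 37.4]
grip_width: 0.0002
grip_force: 19.2
```

send_rows --increments '[0, 0, 0, 0, 0, 2, 0, 0, 0, 0, 0, 0, 4, 0, 0, 0, 0.12, 0, -2, 3.5, 0, 0, 0, 0.12, 0, -3, 2, 0, 0, 0, 0.12, -0.5, -3.5, 0, 0, 0, 0, 0.12, -0.5, -3.5, 0, 0, 0, 0, 0.12, -0.5, -3.5, 0, 0, 0, 0, 0.12, -0.5, -3.5, 0, 0, 0, 0, 0.12, -0.5, -3.5, 0, 0, 0, 0, 0.12, -0.5, -3.5, 0, 0, 0, 0, 0.12, -0.5, -3, 0, 0, 0, 0, 0.12, 0, 0, 0, 0, 0, 0, 0.12, 0, 0, 0, 0, 0, 0, 0.12, 0, 0, 0, 0, 0, 0, 0.12, 0, 0, 0, 0]'

```text
time: 4.53
position: [0.4961, -0.2339, 0.2077]
tool_rot: [0.116, 0.993, -0.0, 0.0]
ft_force: [-0.0, -0.2, -0.4]
grip_width: 0.0004
grip_force: 0.0
```

Run:
```python
from h import *;import pickle
c=cam("top");s=cam("side");pickle.dump((c,s),open("c1.pkl","wb"))
a=cv2.resize(c["image"][130:260,190:320],(400,400),interpolation=2);b=cv2.resize(s["image"][100:260,250:410],(400,400),interpolation=2)
cv2.imwrite("pics/v2.png",np.hstack([a,b])[...,::-1])
H=cv2.cvtColor(c["image"],cv2.COLOR_RGB2HSV);P=pts(c)
m=((H[...,0]<6)|(H[...,0]>174))&(H[...,1]>120)&(P[...,2]>.08)&(P[...,2]<.1)&(P[...,1]>-.02)&(P[...,0]>.4)
Q=P[m];print(Q[:,2].mean(),len(Q));m=m.astype(np.uint8)
m=cv2.morphologyEx(m,cv2.MORPH_CLOSE,np.ones((15,15)))
q=max(cv2.findContours(m,0,1)[0],key=cv2.contourArea)
w=np.array([ray(c,*p[0],.09)[:2] for p in q]);r=cv2.minAreaRect((w*1000).astype(np.float32));print(r,cv2.boxPoints(r))
for cc,n in((c,"top"),(s,"side")):
    H=cv2.cvtColor(cc["image"],cv2.COLOR_RGB2HSV);P=pts(cc)
    m=(H[...,1]<60)&(H[...,2]>120)&(P[...,2]>.098)&(P[...,2]<.2)&(P[...,0]>.38)&(P[...,0]<.52)&(P[...,1]>.05)&(P[...,1]<.22)
    Q=P[m];Q=Q[np.argsort(Q[:,2])]
    for a in np.array_split(Q,5): print(n,"hasp",len(a),a.mean(0).round(4),np.ptp(a[:,1]).round(3))
```

```text
0.09037533737905754 3382
((571.229248046875, 125.60122680664062), (154.71337890625, 133.97265625), 77.16008758544922) [[488.72714   65.06507 ]
 [619.3498    35.292633]
 [653.7313   186.13739 ]
 [523.1087   215.90982 ]]
top hasp 22 [0.4856 0.1571 0.1007] 0.009
top hasp 21 [0.4768 0.1599 0.1068] 0.01
top hasp 21 [0.4677 0.1609 0.1132] 0.009
top hasp 21 [0.4595 0.1641 0.1193] 0.01
top hasp 21 [0.45   0.1664 0.1299] 0.01
side hasp 41 [0.4748 0.1346 0.1018] 0.052
side hasp 40 [0.4635 0.1353 0.1096] 0.054
side hasp 40 [0.4527 0.1373 0.1164] 0.053
side hasp 40 [0.4445 0.1342 0.1235] 0.046
side hasp 40 [0.4434 0.1418 0.1287] 0.049
```

View pics/v2.png

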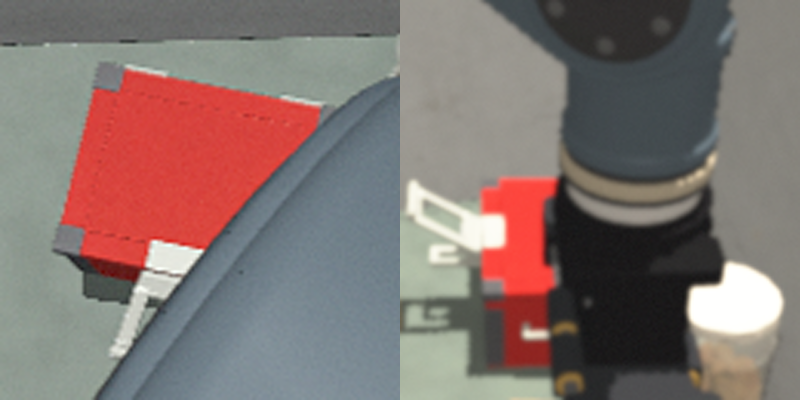

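The lid is shut. The hasp points up and out at about 2.2 rad, with its end near (0.443, 0.14, 0.13). The slot centre is about (0.477, 0.137) and the chest yaw is -0.224.

send_rows --increments '[0, 0, 0.01, -0.38, 3.4, 0, 0.41, 0, 0, 0, -0.38, 3.4, 0, 0.41, 0, 0, 0, -0.38, 3.4, 0, 0.41, 0, 0, 0, -0.38, 3.4, 0, 0.41, 0, 0, 0, -0.38, 3.4, 0, 0.41, 0, 0, 0, -0.38, 3.4, 0, 0.41, 0, 0, 0, -0.38, 3.4, 0, 0.41, 0, 0, 0, -0.38, 3.4, 0, 0.41, 0, 0, 0, -0.38, 3.4, 0, 0.41, 0, 0, 0, -0.38, 3.4, 0, 0.41, 0, 0, 0, -0.38, 3.4, 0, 0.41, 0, 0, 0, 0, 0.2, 0, 0.41, 0, 0, 0, 0, 0, 0, 0.41]'

```text
time: 5.72
position: [0.454, 0.1445, 0.2077]
tool_rot: [0.113, 0.994, 0.0, 0.0]
ft_force: [0.2, -0.6, -0.6]
grip_width: 0.0357
grip_force: 0.0
```

send_rows --increments '[0, 0, 0, 0, -0.1, -2.1, 0.41, 0, 0, 0, 0, -0.1, -2.1, 0.41, 0, 0, 0, 0, 0, -2.1, 0.41, 0, 0, 0, -0.1, 0, -1.7, 0.41, 0, 0, 0, -0.1, 0, -1.7, 0.41, 0, 0, 0, 0, 0, -1.6, 0.41, 0, 0, 0, -0.5, 0.11, -1, 0.41, 0, 0, 0, -0.5, 0.11, -1, 0.41, 0, 0, 0, 0.5, -0.11, -0.95, 0.41, 0, 0, 0, 0.5, -0.11, -0.95, 0.41, 0, 0, 0, 0.8, -0.19, -0.6, 0.41, 0, 0, 0, 0.8, -0.19, -0.6, 0.41, 0, 0, 0, 0.8, -0.18, -0.1, 0.41, 0, 0, 0, 0.7, -0.16, 0, 0.41, 0, 0, 0, 0.4, -0.09, 0, 0.41, 0, 0, 0, 0, 0, 0, 0.41]'

```text
time: 7.05
position: [0.4852, 0.1329, 0.0422]
tool_rot: [0.114, 0.993, -0.0, -0.003]
ft_force: [-4.5, 3.2, -1.3]
grip_width: 0.0355
grip_force: 2.4
```

send_rows --increments '[0, 0, 0, 0.25, -0.06, 0, 0.41, 0, 0, 0, 0.15, -0.03, 0, 0.41, 0, 0, 0, 0, 0, 0, 0.41]'

```text
time: 7.3
position: [0.4852, 0.1327, 0.0421]
tool_rot: [0.113, 0.994, -0.0, -0.006]
ft_force: [-9.3, 5.0, 2.6]
grip_width: 0.0361
grip_force: 5.3
```

send_rows --increments '[0, 0, 0, -1.5, 0.35, 0, 0.41, 0, 0, 0, -2.5, 0.55, 0, 0.41, 0, 0, 0, -1, 0.2, 3, 0.41, 0, 0, 0, 0, 0, 4, 0.6, 0, 0, 0, 0, 0, 4, 0.6, 0, 0, -0.116, 0, -2, 4, 0.6, 0, 0, -0.116, 0, -3.5, 2, 0.6, 0, 0, -0.116, 0, -3.8, 2, 0.6, 0, 0, -0.116, 0, -3.8, 0, 0.6, 0, 0, -0.116, 0, -3.8, 0, 0.6, 0, 0, -0.116, 0, -3.8, 0, 0.6, 0, 0, -0.116, 0, -3.8, 0, 0.6, 0, 0, -0.116, 0, -3.8, 0, 0.6, 0, 0, -0.116, 0, -3.8, 0, 0.6, 0, 0, -0.116, 0, -3.8, 0, 0.6, 0, 0, -0.116, 0, -3.8, 0, 0.6, 0, 0, -0.116, 0, -3.8, 0, 0.6, 0, 0, -0.116, 0, -3.8, 0, 0.6, 0, 0, -0.116, 0, -2, 0, 0.6, 0, 0, 0, 0, 0, 0, 0.6]'

```text
time: 8.97
position: [0.4423, -0.3543, 0.2304]
tool_rot: [0.802, 0.598, -0.0, 0.004]
ft_force: [0.3, 0.1, -0.2]
grip_width: 0.052
grip_force: 0.0
```

Run:
```python
from h import *;import pickle
c=cam("top");s=cam("side");pickle.dump((c,s),open("c2.pkl","wb"))
a=cv2.resize(c["image"][130:270,200:400],(400,280),interpolation=2);b=cv2.resize(s["image"][150:290,230:430],(400,280),interpolation=2)
d=cv2.resize(c["image"][200:270,215:290],(400,300),interpolation=2);e=cv2.resize(s["image"][180:255,250:350],(400,300),interpolation=2)
cv2.imwrite("pics/v3.png",np.vstack([np.hstack([a,b]),np.hstack([d,e])])[...,::-1])
```

```text
(no output)
```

View pics/v3.png

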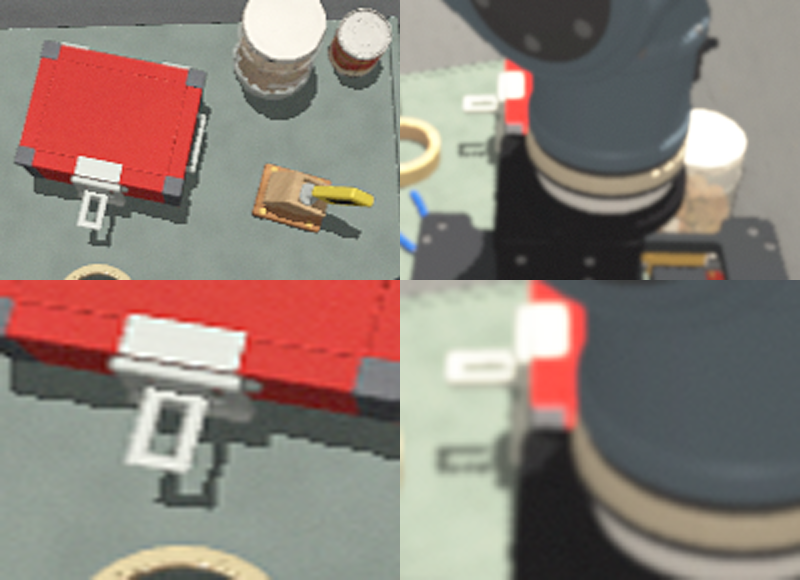

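The hasp hangs at the chest front with the tongue through its loop and the slot open. The slot is near (168,428) in the lower-left crop. The pin is untouched, its handle running from (315,193) to (370,200) in the upper-left crop.

Run:
```python
from h import *;import pickle
c,s=pickle.load(open("c2.pkl","rb"));c0,s0=pickle.load(open("c0.pkl","rb"))
ex=np.array([np.cos(.224),-np.sin(.224)]);ey=np.array([-ex[1],ex[0]]);sl=np.array([.477,.137])
for cc,n in((c,"top"),(s,"side")):
    P=pts(cc);d=P[...,:2]-sl;X=d@ex;Y=d@ey;Z=P[...,2]
    m=(X>-.03)&(X<.029)&(abs(Y)>.014)&(abs(Y)<.03)&(Z>.01)&(Z<.075)
    print(n,"hasp bar (x fwd of slot; face=.03)",np.c_[X[m],Y[m],Z[m]].round(3)[::4].tolist())
# slot: bright mask hole
g=cv2.cvtColor(c["image"],cv2.COLOR_RGB2GRAY)[218:250,230:262]
G=cv2.resize(g,None,fx=8,fy=8,interpolation=2);B=(G>150).astype(np.uint8)
cn,hi=cv2.findContours(B,cv2.RETR_CCOMP,cv2.CHAIN_APPROX_NONE)
for k,q in enumerate(cn):
    if cv2.contourArea(q)<800: continue
    r=cv2.minAreaRect(q);w=[ray(c,230+(p[0]+.5)/8-.5,218+(p[1]+.5)/8-.5,.065)[:2].round(4) for p in [r[0],*cv2.boxPoints(r)]]
    print("hole" if hi[0][k][3]>=0 else "outer",w)
H=cv2.cvtColor(c0["image"],cv2.COLOR_RGB2HSV)
m=((H[...,0]>20)&(H[...,0]<36)&(H[...,1]>140)&(H[...,2]>60)).astype(np.uint8);m[:,:352]=0;m[:,392]=0;m[:215]=0;m[250:]=0
q=max(cv2.findContours(m,0,1)[0],key=cv2.contourArea);print("bbox",cv2.boundingRect(q))
v,u=np.nonzero(m)
for a in range(u.min(),u.max()+1,3):
    vv=v[u==a]; print(a,vv.min(),vv.max(),c0["image"][vv.min():vv.max()+1,a].mean(1).astype(int).tolist(),pts(c0)[vv,a].round(3)[len(vv)//2])
H=cv2.cvtColor(s0["image"],cv2.COLOR_RGB2HSV)
m=((H[...,0]>20)&(H[...,0]<36)&(H[...,1]>140)&(H[...,2]>60)).astype(np.uint8);m[:,:290]=0;m[:,320:]=0;m[:250]=0;m[295:]=0
v,u=np.nonzero(m)
for a in range(v.min(),v.max()+1,3):
    uu=u[v==a]; print("side row",a,uu.min(),uu.max(),pts(s0)[a,uu].round(3)[len(uu)//2])
```

```text
top hasp bar (x fwd of slot; face=.03) [[0.022, 0.025, 0.073], [0.023, 0.017, 0.069], [0.022, 0.02, 0.057], [0.022, 0.022, 0.043], [0.028, -0.027, 0.063], [0.021, 0.021, 0.034], [0.028, -0.026, 0.051], [0.021, 0.02, 0.023], [0.022, -0.024, 0.069], [0.019, 0.022, 0.018], [0.022, -0.021, 0.055], [0.016, 0.024, 0.02], [0.022, -0.022, 0.044], [0.021, -0.019, 0.029], [0.019, -0.014, 0.019], [0.021, -0.023, 0.02], [0.019, -0.018, 0.015], [0.015, -0.015, 0.016], [0.017, -0.024, 0.018]]
side hasp bar (x fwd of slot; face=.03) [[-0.016, -0.015, 0.064], [0.004, -0.014, 0.063], [0.023, -0.025, 0.071], [-0.012, -0.016, 0.062], [0.023, -0.028, 0.07], [0.025, -0.027, 0.067], [0.027, -0.023, 0.06], [0.019, 0.023, 0.017], [0.017, 0.018, 0.018], [0.019, 0.015, 0.018], [0.022, -0.026, 0.045], [0.022, -0.027, 0.034], [0.017, -0.027, 0.016]]
outer [array([0.4568, 0.112 ]), array([0.469 , 0.1179]), array([0.4687, 0.1061]), array([0.4447, 0.1063]), array([0.4449, 0.118 ])]
outer [array([0.4717, 0.1473]), array([0.4459, 0.1728]), array([0.4987, 0.1731]), array([0.4976, 0.1217]), array([0.445 , 0.1219])]
ho
[... 832 characters left out ...]
 232 [163, 162, 161, 160, 146, 104, 72] [ 0.474 -0.13   0.12 ]
383 227 232 [157, 161, 160, 163, 149, 116] [ 0.473 -0.137  0.113]
386 229 229 [156] [ 0.476 -0.144  0.108]
side row 262 300 303 [ 0.48  -0.124  0.123]
side row 265 299 305 [ 0.478 -0.13   0.122]
side row 268 299 305 [ 0.478 -0.132  0.117]
side row 271 299 304 [ 0.477 -0.136  0.114]
side row 274 300 304 [ 0.475 -0.142  0.112]
side row 277 299 304 [ 0.474 -0.145  0.109]
side row 280 299 304 [ 0.474 -0.148  0.104]Traceback (most recent call last):
  File "<stdin>", line 26, in <module>
    return umr_minimum(a, axis, None, out, keepdims, initial, where)
ValueError: zero-size array to reduction operation minimum which has no identity
```

Run:
```python
from h import *;import pickle
c,s=pickle.load(open("c0.pkl","rb"))
print(ray(c,547/1.4,400/1.4,.1))
P=pts(c)[270:305,370:410].reshape(-1,3);Q=P[P[:,2]>.05];print(len(Q),Q.mean(0),Q.min(0),Q.max(0))
Q=P[P[:,2]>.095];print(Q.mean(0))
P=pts(s)[290:345,230:262].reshape(-1,3);Q=P[P[:,2]>.03];print(len(Q),Q.mean(0),Q.max(0));
P=pts(c)[120:180,310:370].reshape(-1,3);Q=P[P[:,2]>.12];print("jar",Q.mean(0),Q.max(0))
print(robot.get_obs()["q"])
```

```text
[ 0.36547284 -0.14782264  0.1       ]
189 [ 0.36562961 -0.15232481  0.08713818] [ 0.34710996 -0.17067768  0.0501168 ] [0.38023723 0.04203896 0.97391453]
[ 0.36398104 -0.1403571   0.18109559]
480 [ 0.36347661 -0.18062548  0.07609458] [ 0.38110656 -0.15435895  0.66229072]
jar [ 0.64767424 -0.06026344  0.14508585] [0.69312721 0.04203896 0.97391453]
[-8.67490842e-01  4.43967296e-01  1.59343423e+00  4.29607602e-04
  1.10317601e+00 -5.85867781e-01]
```

send_rows --increments '[0.088, -0.0254, 0, 0.43, 3.16, -1.07, 0.55, 0.088, -0.0254, 0, 0.43, 3.16, -1.07, 0.55, 0.088, -0.0254, 0, 0.43, 3.16, -1.07, 0.55, 0.088, -0.0254, 0, 0.43, 3.16, -1.07, 0.55, 0.088, -0.0254, 0, 0.43, 3.16, -1.07, 0.55, 0.088, -0.0254, 0, 0.43, 3.16, -1.07, 0.55, 0, 0, 0, 0, 0, 0, 0.55, 0, 0, 0, 0, 0, 0, 0.55]'

```text
time: 9.73
position: [0.4664, -0.156, 0.1647]
tool_rot: [0.769, 0.579, 0.216, -0.164]
ft_force: [0.0, -0.5, -0.4]
grip_width: 0.0477
grip_force: 0.0
```

Run:
```python
from h import *
from scipy.spatial.transform import Rotation as R
o=robot.get_obs();M=R.from_quat(o["tool_rot"]).as_matrix();print(o["position"],M[:,2],M[:,1],o["q"])
print((np.array([.4813,-.1194,.0895])-o["position"])*100)
```

```text
[ 0.46635075 -0.15595447  0.16467292] [ 0.1417415   0.50320944 -0.85246091] [ 0.96150402 -0.27478098 -0.00233132] [-0.83830612  0.55618496  1.78827337  0.50201814  1.16382925 -0.84759277]
[ 1.49492521  3.65544667 -7.51729211]
```

send_rows --increments '[0, 0, 0, 0.25, -0.73, -0.1, 0.55, 0, 0, 0, 0.207, 0.73, -1.237, 0.55, 0, 0, 0, 0.207, 0.73, -1.237, 0.55, 0, 0, 0, 0.207, 0.73, -1.237, 0.55, 0, 0, 0, 0.207, 0.73, -1.237, 0.55, 0, 0, 0, 0.207, 0.73, -1.237, 0.55, 0, 0, 0, 0.207, 0.73, -1.237, 0.55, 0, 0, 0, 0, 0, 0, 0.55, 0, 0, 0, 0, 0, 0, 0.55]'

```text
time: 10.48
position: [0.4829, -0.1226, 0.0903]
tool_rot: [0.769, 0.579, 0.217, -0.162]
ft_force: [0.2, 0.1, 0.8]
grip_width: 0.0478
grip_force: 0.0
```

Run:
```python
from h import *;import pickle
c=cam("top");s=cam("side")
a=cv2.resize(c["image"][190:310,340:440],(400,480),interpolation=2);b=cv2.resize(s["image"][210:330,240:340],(400,480),interpolation=2)
cv2.imwrite("pics/v4.png",np.hstack([a,b])[...,::-1])
```

```text
(no output)
```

View pics/v4.png

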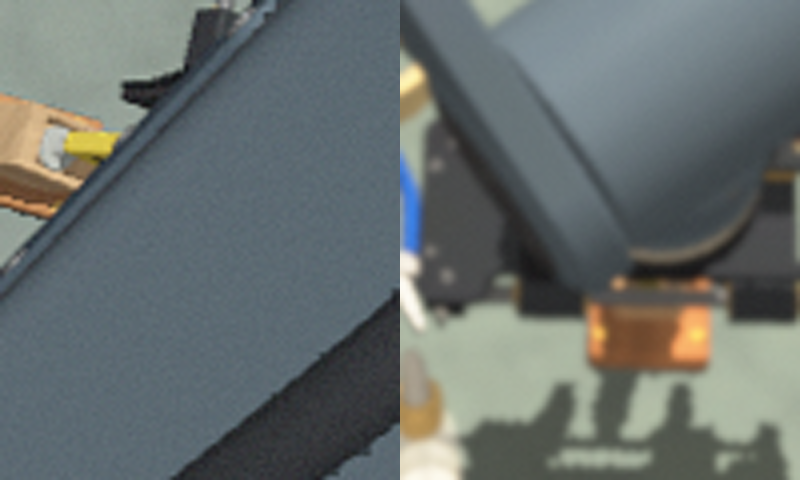

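The shadow in the side view shows the handle (612,400) between the two fingers (565 and 680), with no contact. I'll close the gripper.

send_rows --increments '[0, 0, 0, -0.1, 0.3, -0.1, 0.3, 0, 0, 0, 0, 0, 0, 0.1, 0, 0, 0, 0, 0, 0, 0, 0, 0, 0, 0, 0, 0, 0, 0, 0, 0, 0, 0, 0, 0, 0, 0, 0, 0, 0, 0, 0]' --newtons 30

```text
time: 11.08
position: [0.4811, -0.1188, 0.0889]
tool_rot: [0.769, 0.578, 0.217, -0.163]
ft_force: [-0.1, -0.3, 0.1]
grip_width: 0.0158
grip_force: 0.0
```

send_rows --increments '[0, 0, 0, 0, 0, 0, 0, 0, 0, 0, 0, 0, 0, 0, 0, 0, 0, 0, 0, 0, 0]'

```text
time: 11.33
position: [0.481, -0.1186, 0.0888]
tool_rot: [0.769, 0.578, 0.217, -0.163]
ft_force: [-0.6, -0.1, 0.8]
grip_width: 0.012
grip_force: 30.0
```

send_rows --increments '[0, 0, 0, -0.08, -0.28, 0.44, 0, 0, 0, 0, -0.15, -0.53, 0.84, 0, 0, 0, 0, -0.15, -0.53, 0.84, 0, 0, 0, 0, -0.15, -0.53, 0.84, 0, 0, 0, 0, -0.15, -0.53, 0.84, 0, 0, 0, 0, -0.15, -0.53, 0.84, 0, 0, 0, 0, -0.15, -0.53, 0.84, 0, 0, 0, 0, 0, 0, 3, 0, 0, 0, 0, 0, 0, 4, 0, 0, 0, 0, 0, 0, 2, 0, 0, 0, 0, 0, 0, 0, 0]'

```text
time: 12.25
position: [0.4729, -0.1551, 0.2381]
tool_rot: [0.769, 0.579, 0.218, -0.159]
ft_force: [0.8, 0.1, 0.3]
grip_width: 0.0118
grip_force: 30.0
```

send_rows --increments '[-0.088, 0.0254, 0, 0, 1.4, 0, 0, -0.088, 0.0254, 0, 0, 1.4, 0, 0, -0.088, 0.0254, 0, 0, 1.4, 0, 0, -0.088, 0.0254, 0, 0, 1.4, 0, 0, -0.088, 0.0254, 0, 0, 1.4, 0, 0, -0.088, 0.0254, 0, 0, 1.4, 0, 0, 0, 0, 0.116, 0, 1.5, -0.3, 0, 0, 0, 0.116, 0, 1.5, -0.3, 0, 0, 0, 0.116, 0, 1.5, -0.3, 0, 0, 0, 0.116, 0, 1.5, -0.3, 0, 0, 0, 0.116, 0, 1.5, -0.3, 0, 0, 0, 0.116, 0, 1.5, -0.3, 0, 0, 0, 0.116, 0, 1.5, -0.3, 0, 0, 0, 0.116, 0, 1.5, -0.3, 0, 0, 0, 0.116, 0, 1.5, -0.3, 0, 0, 0, 0.116, 0, 1.5, -0.3, 0, 0, 0, 0.116, 0, 1.5, -0.3, 0, 0, 0, 0.116, 0, 1.5, -0.3, 0, 0, 0, 0.116, 0, 1.5, -0.3, 0, 0, 0, 0.116, 0, 1.5, -0.3, 0]'

```text
time: 13.92
position: [0.4703, 0.1412, 0.1908]
tool_rot: [0.111, 0.994, -0.0, -0.001]
ft_force: [0.4, 0.5, -1.5]
grip_width: 0.0117
grip_force: 30.0
```

```bash
cat > look.py <<'E'
import sys
from h import *;import pickle
from scipy.spatial.transform import Rotation as R
c=cam("top");s=cam("side");pickle.dump((c,s),open("c3.pkl","wb"))
o=robot.get_obs();M=R.from_quat(o["tool_rot"]).as_matrix();print(o["position"],M[:,2].round(3),M[:,1].round(3))
def pr(c,p): q=c["R"]@p+c["t"]; return q[0]/q[2]*c["fx"]+c["cx"],q[1]/q[2]*c["fy"]+c["cy"]
p=np.array(o["position"]);im=[]
for k in(c,s):
    u,v=map(int,pr(k,p-[0,0,.05]));print(u,v);u=min(max(u,50),510);v=min(max(v,62),357);print("crop0",u-50,v-62,"x4")
    im.append(cv2.resize(k["image"][v-62:v+63,u-50:u+50],(400,500),interpolation=2))
cv2.imwrite(sys.argv[1],np.hstack(im)[...,::-1])
E
python3 look.py pics/v5.png
```

```text
[0.46995197 0.14197405 0.19055867] [-0.003  0.    -1.   ] [ 0.224  0.975 -0.001]
239 232
crop0 189 170 x4
265 172
crop0 215 110 x4
```

View pics/v5.png

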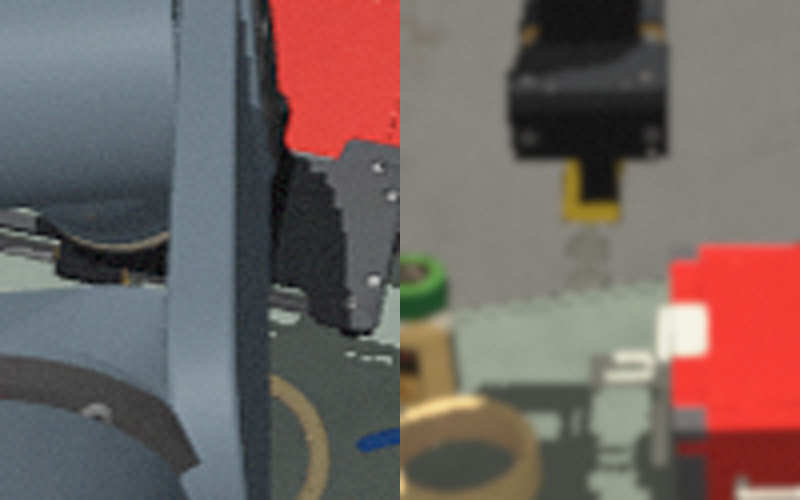

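The side view shows the pin hanging nearly upright: handle at (593,190), flange at (587,240), foot around (587,275). It sits slightly left of the finger centre, so I'll quantify that offset.

Run:
```python
from h import *;import pickle
c,s=pickle.load(open("c3.pkl","rb"));c2,s2=pickle.load(open("c0.pkl","rb"))
def pr(c,p): q=c["R"]@p+c["t"]; return np.array([q[0]/q[2]*c["fx"]+c["cx"],q[1]/q[2]*c["fy"]+c["cy"]])
p=np.array([.470,.142,.1906])
for d in(0,.02,.03,.04,.05,.06,.07): print(d,pr(s,p-[0,0,d]).round(1))
ex=np.array([.975,-.222,0]);print("px per cm ex",pr(s,p+.01*ex-[0,0,.05])-pr(s,p-[0,0,.05]))
D=np.abs(s["image"].astype(int)-s2["image"].astype(int)).sum(2)
for r in range(150,188):
    print(r,D[r,250:276].tolist())
Z=pts(s)
for r in range(156,186,2): print(r,[tuple(Z[r,u].round(3)) for u in (258,262,266)])
```

```text
0 [264.4 153.3]
0.02 [264.8 161.2]
0.03 [265.  165.1]
0.04 [265.2 168.9]
0.05 [265.4 172.7]
0.06 [265.6 176.4]
0.07 [265.8 180.1]
px per cm ex [ 4.50928276 -0.09999882]
150 [128, 127, 124, 125, 127, 130, 144, 163, 204, 254, 308, 341, 344, 343, 335, 338, 338, 332, 319, 280, 217, 162, 137, 129, 129, 125]
151 [43, 43, 40, 44, 48, 55, 72, 102, 147, 215, 282, 328, 341, 333, 337, 336, 347, 335, 305, 252, 178, 106, 65, 47, 46, 47]
152 [20, 11, 14, 13, 27, 52, 69, 97, 134, 199, 283, 327, 337, 346, 344, 337, 343, 335, 298, 229, 153, 72, 30, 15, 14, 19]
153 [13, 12, 15, 11, 32, 63, 89, 108, 116, 188, 266, 324, 352, 347, 346, 335, 335, 341, 294, 215, 129, 61, 24, 17, 17, 13]
154 [11, 16, 14, 14, 33, 72, 93, 111, 119, 171, 262, 331, 335, 349, 346, 344, 335, 329, 294, 202, 104, 41, 23, 12, 11, 12]
155 [9, 11, 12, 13, 26, 63, 93, 110, 114, 169, 253, 324, 335, 346, 346, 341, 336, 330, 291, 200, 99, 34, 17, 10, 9, 15]
156 [13, 10, 13, 14, 32, 65, 87, 111, 112, 178, 263, 321, 342, 345, 342, 338, 335, 340, 298, 207, 100, 38, 15, 13, 12, 10]
157 [13, 10, 13, 13, 30, 62, 88, 111, 114, 167, 256, 323, 342
[... 5376 characters left out ...]
.float64(0.149), np.float64(0.125)), (np.float64(0.461), np.float64(0.139), np.float64(0.13)), (np.float64(0.53), np.float64(0.477), np.float64(-0.11))]
180 [(np.float64(0.452), np.float64(0.14), np.float64(0.125)), (np.float64(0.461), np.float64(0.141), np.float64(0.123)), (np.float64(0.47), np.float64(0.139), np.float64(0.123))]
182 [(np.float64(0.503), np.float64(0.477), np.float64(-0.121)), (np.float64(0.517), np.float64(0.478), np.float64(-0.124)), (np.float64(0.499), np.float64(0.305), np.float64(-0.002))]
184 [(np.float64(0.476), np.float64(0.302), np.float64(-0.002)), (np.float64(0.487), np.float64(0.3), np.float64(-0.003)), (np.float64(0.497), np.float64(0.295), np.float64(-0.002))]
```

Run:
```python
from h import *;import pickle
def hole(c,u0,v0,w,h,thr,lab):
    g=cv2.cvtColor(c["image"],cv2.COLOR_RGB2GRAY)[v0:v0+h,u0:u0+w];G=cv2.resize(g,None,fx=8,fy=8,interpolation=2)
    for t in thr:
        cn,hi=cv2.findContours((G>t).astype(np.uint8),cv2.RETR_CCOMP,cv2.CHAIN_APPROX_NONE)
        for k,q in enumerate(cn):
            a=cv2.contourArea(q)
            if hi[0][k][3]>=0 and 400<a<9000:
                W=np.array([ray(c,u0+(p[0][0]+.5)/8-.5,v0+(p[0][1]+.5)/8-.5,.065)[:2] for p in q])
                r=cv2.minAreaRect((W*1e3).astype(np.float32));M=cv2.moments((W*1e4).astype(np.float32).reshape(-1,1,2))
                print(lab,t,a,"c",np.round(r[0],1),"size",np.round(r[1],1),"ang",round(r[2],1),"centroid",round(M["m10"]/M["m00"]/10,1),round(M["m01"]/M["m00"]/10,1))
for f in("c0","c2"):
    c,s=pickle.load(open(f+".pkl","rb"))
    hole(c,228,216,36,36,(130,150,170),f+"top")
    hole(s,255,188,40,30,(120,135,150,165,180),f+"side")
```

```text
c2top 130 2238.5 c [481.8 137.4] size [10.4 17.2] ang 76.0 centroid 481.9 137.5
c2top 150 3189.5 c [477.7 138.3] size [11.4 26.9] ang 78.3 centroid 479.5 137.5
c2top 150 528.0 c [508.1 132.4] size [19.   3.3] ang 77.4 centroid 508.1 132.3
c2top 170 4436.0 c [477.7 138.3] size [12.3 27.8] ang 78.0 centroid 477.7 138.3
c2side 135 464.5 c [490.2 104.9] size [13.6  6. ] ang 77.0 centroid 490.1 105.1
```

send_rows --increments '[-0.019, -0.083, 0.01, 0.5, -0.2, 0, 0, 0, 0, 0, 0.56, -0.24, 0, 0, 0, 0, 0, 0, 0, 0, 0, 0, 0, 0, 0, 0, 0, 0]'

```text
time: 14.35
position: [0.4824, 0.1357, 0.1917]
tool_rot: [0.11, 0.993, -0.005, 0.042]
ft_force: [-0.7, -0.4, -0.8]
grip_width: 0.0117
grip_force: 30.0
```

```bash
cat > meas.py <<'E'
from h import *;import pickle
s2=pickle.load(open("c0.pkl","rb"))[1]
from scipy.spatial.transform import Rotation as R
s=cam("side");o=robot.get_obs();p=np.array(o["position"]);M=R.from_quat(o["tool_rot"]).as_matrix();print(p.round(4),M[:,2].round(3),M[:,1].round(3))
def pr(c,p): q=c["R"]@p+c["t"]; return np.array([q[0]/q[2]*c["fx"]+c["cx"],q[1]/q[2]*c["fy"]+c["cy"]])
D=np.abs(s["image"].astype(int)-s2["image"].astype(int)).sum(2).astype(float)
for d in np.arange(.016,.076,.004):
    u,v=pr(s,p-[0,0,d]);v=int(round(v));u0=int(u)-14
    w=D[v,u0:u0+29]-13
    t=.45*np.percentile(w,80);i=np.nonzero(w>t)[0]
    if len(i)<3: continue
    f=lambda a,b:a+(t-w[a])/(w[b]-w[a])*(b-a)
    l=f(i[0]-1,i[0]) if i[0]>0 else 0;r=f(i[-1],i[-1]+1) if i[-1]<28 else 28
    print(round(d,3),v,"width mm",((r-l)/.451).round(1),"offset ex mm",((u0+(l+r)/2-u)/.451).round(1))
E
python3 meas.py
```

```text
[0.4824 0.1357 0.1917] [ 0.082 -0.019 -0.996] [ 0.219  0.976 -0.   ]
0.016 160 width mm 26.1 offset ex mm -0.9
0.02 162 width mm 31.9 offset ex mm -3.4
0.024 163 width mm 32.0 offset ex mm -3.5
0.028 165 width mm 31.3 offset ex mm -3.7
0.032 166 width mm 30.5 offset ex mm -3.9
0.036 168 width mm 19.3 offset ex mm -3.1
0.04 169 width mm 17.4 offset ex mm -4.5
0.044 171 width mm 46.1 offset ex mm 7.2
0.048 172 width mm 46.7 offset ex mm 6.7
0.052 174 width mm 45.7 offset ex mm 6.9
0.056 175 width mm 44.4 offset ex mm 7.6
0.06 177 width mm 39.1 offset ex mm 10.1
0.064 178 width mm 38.3 offset ex mm 10.4
0.068 180 width mm 41.7 offset ex mm 8.5
0.072 181 width mm 39.1 offset ex mm 9.7
```

```bash
sed -i 's/c0.pkl/c2.pkl/' meas.py; python3 meas.py
```

```text
[0.4824 0.1358 0.1917] [ 0.082 -0.019 -0.996] [ 0.218  0.976 -0.   ]Traceback (most recent call last):
  File "meas.py", line 14, in <module>
    print(round(d,3),v,"width mm",((r-l)/.451).round(1),"offset ex mm",((u0+(l+r)/2-u)/.451).round(1))
                                  ^^^^^^^^^^^^^^^^^^
AttributeError: 'float' object has no attribute 'round'
```

```bash
sed -i 's/c2.pkl/c0.pkl/; s/u0=int(u)-14/u0=int(u)-11/; s/u0+29/u0+19/; s/<28 else 28/<18 else 18/' meas.py; python3 meas.py | sed -n '1p;6,$p'
```

```text
[0.4823 0.1359 0.1917] [ 0.083 -0.019 -0.996] [ 0.218  0.976 -0.   ]
0.032 166 width mm 29.0 offset ex mm -3.5
0.036 168 width mm 15.0 offset ex mm -4.3
0.04 169 width mm 15.5 offset ex mm -3.8
0.044 171 width mm 21.0 offset ex mm -4.7
0.048 172 width mm 22.9 offset ex mm -4.9
0.052 174 width mm 21.1 offset ex mm -5.3
0.056 175 width mm 19.5 offset ex mm -5.0
0.06 177 width mm 16.0 offset ex mm -3.5
0.064 178 width mm 16.7 offset ex mm -4.0
0.068 180 width mm 21.5 offset ex mm -1.9
0.072 181 width mm 18.5 offset ex mm 0.1
```

send_rows --increments '[-0.007, -0.029, 0, -0.14, 0.17, -1, 0, 0, 0, 0, 0, 0, -1.5, 0, 0, 0, 0, 0, 0, -1.5, 0, 0, 0, 0, 0, 0, -1, 0, 0, 0, 0, 0, 0, 0, 0, 0, 0, 0, 0, 0, 0, 0]'

```text
time: 15.0
position: [0.4803, 0.1379, 0.1413]
tool_rot: [0.109, 0.992, -0.007, 0.056]
ft_force: [1.0, 0.9, -0.2]
grip_width: 0.012
grip_force: 30.0
```

```bash
python3 look.py pics/v6.png
```

```text
[0.4811338  0.1380224  0.14217634] [ 0.113 -0.025 -0.993] [ 0.217  0.976 -0.   ]
244 230
crop0 194 168 x4
271 190
crop0 221 128 x4
```

View pics/v6.png

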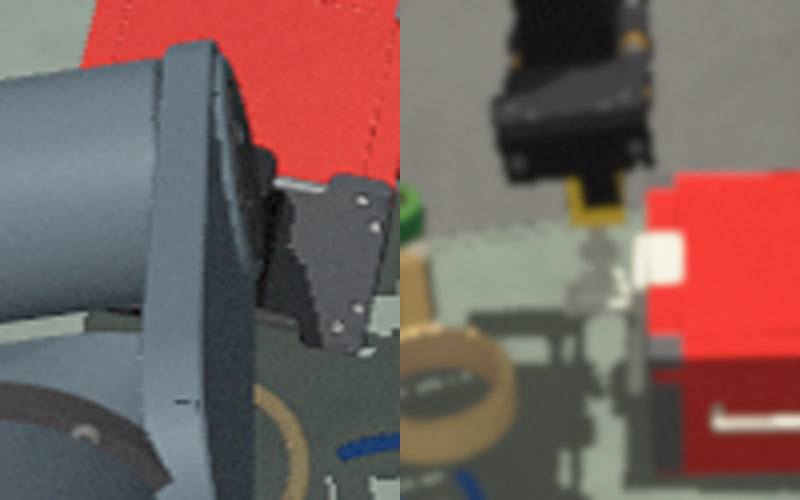

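The pin is upright over the tongue, with the flange near (600,245) and the foot near (598,280). I'll lower it by feel.

send_rows --increments '[0, 0, 0, 0, 0, -0.3, 0, 0, 0, 0, 0, 0, -0.3, 0, 0, 0, 0, 0, 0, -0.2, 0, 0, 0, 0, 0, 0, -0.2, 0, 0, 0, 0, 0, 0, 0, 0]' --newtons 20

```text
time: 15.52
position: [0.4802, 0.1381, 0.1313]
tool_rot: [0.109, 0.992, -0.007, 0.057]
ft_force: [0.5, -0.2, -0.5]
grip_width: 0.0113
grip_force: 20.0
```

send_rows --increments '[0, 0, 0, 0, 0, -0.3, 0, 0, 0, 0, 0, 0, -0.3, 0, 0, 0, 0, 0, 0, -0.2, 0, 0, 0, 0, 0, 0, 0, 0]'

```text
time: 15.85
position: [0.4801, 0.138, 0.123]
tool_rot: [0.109, 0.992, -0.007, 0.057]
ft_force: [-0.1, 0.3, -1.1]
grip_width: 0.0119
grip_force: 20.0
```

send_rows --increments '[0, 0, 0, 0, 0, -0.3, 0, 0, 0, 0, 0, 0, -0.3, 0, 0, 0, 0, 0, 0, -0.1, 0, 0, 0, 0, 0, 0, 0, 0]'

```text
time: 16.18
position: [0.4802, 0.1381, 0.1162]
tool_rot: [0.109, 0.992, -0.007, 0.057]
ft_force: [-0.5, 0.1, -0.5]
grip_width: 0.0119
grip_force: 20.0
```

send_rows --increments '[0, 0, 0, 0, 0, -0.15, 0, 0, 0, 0, 0, 0, -0.15, 0, 0, 0, 0, 0, 0, -0.1, 0, 0, 0, 0, 0, 0, 0, 0]'

```text
time: 16.52
position: [0.4807, 0.1381, 0.1136]
tool_rot: [0.109, 0.992, -0.007, 0.058]
ft_force: [-1.9, -0.3, 7.9]
grip_width: 0.0118
grip_force: 20.0
```

send_rows --increments '[0, 0, 0, 0, 0, 0.1, 0, 0, 0, -0.112, -0.021, -0.029, 0, 0, 0, 0, -0.112, -0.021, -0.029, 0, 0, 0, 0, -0.112, -0.021, -0.029, 0, 0, 0, 0, -0.112, -0.021, -0.029, 0, 0, 0, 0, -0.112, -0.021, -0.029, 0, 0, 0, 0, -0.112, -0.021, -0.029, 0, 0, 0, 0, -0.112, -0.021, -0.029, 0, 0, 0, 0, -0.112, -0.035, -0.006, 0, 0, 0, 0, -0.112, -0.035, -0.006, 0, 0, 0, 0, -0.112, -0.035, -0.006, 0, 0, 0, 0, -0.112, -0.035, -0.006, 0, 0, 0, 0, -0.112, -0.035, -0.006, 0, 0, 0, 0, -0.112, -0.035, -0.006, 0, 0, 0, 0, -0.112, -0.035, -0.006, 0, 0, 0, 0, 0, 0, 0, 0, 0, 0, 0, 0, 0, 0, 0]'

```text
validation failed for argument at $.in...
```

send_rows --increments '[0, 0, 0, 0, 0, 0.1, 0, 0, 0, -0.112, -0.021, -0.029, 0, 0, 0, 0, -0.112, -0.021, -0.029, 0, 0, 0, 0, -0.112, -0.021, -0.029, 0, 0, 0, 0, -0.112, -0.021, -0.029, 0, 0, 0, 0, -0.112, -0.021, -0.029, 0, 0, 0, 0, -0.112, -0.021, -0.029, 0, 0, 0, 0, -0.112, -0.021, -0.029, 0, 0, 0, 0, -0.112, -0.035, -0.006, 0, 0, 0, 0, -0.112, -0.035, -0.006, 0, 0, 0, 0, -0.112, -0.035, -0.006, 0, 0, 0, 0, -0.112, -0.035, -0.006, 0, 0, 0, 0, -0.112, -0.035, -0.006, 0, 0, 0, 0, -0.112, -0.035, -0.006, 0, 0, 0, 0, -0.112, -0.035, -0.006, 0, 0, 0, 0, 0, 0, 0, 0, 0]'

```text
time: 17.85
position: [0.4767, 0.1357, 0.1137]
tool_rot: [0.778, 0.625, -0.045, 0.036]
ft_force: [-0.7, -0.1, 2.3]
grip_width: 0.0119
grip_force: 20.0
```

send_rows --increments '[0, 0, 0, 0, 0, 0, 0.2, 0, 0, 0, 0, 0, 0, 0.3, 0, 0, 0, 0, 0, 0, 0.4, 0, 0, 0, 0, 0, 0, 0.4, 0, 0, 0, 0, 0, 0, 0.4]'

```text
time: 18.27
position: [0.4765, 0.1356, 0.1135]
tool_rot: [0.778, 0.626, -0.045, 0.036]
ft_force: [-0.1, -0.7, -0.2]
grip_width: 0.0322
grip_force: 0.0
```

Next: retreat up, then off to the right, and check.

send_rows --increments '[0, 0, 0, 0, 0, 1, 0.4, 0, 0, 0, 0, 0, 2, 0.4, 0, 0, 0, 0, 0, 3, 0.4, 0, 0, 0, 0, 0, 4, 0.4, 0, 0, 0, 0, -1.5, 2, 0.4, 0, 0, 0, 0, -3.5, 0, 0.4, 0, 0, 0, 0, -3.8, 0, 0.4, 0, 0, 0, 0, -3.8, 0, 0.4, 0, 0, 0, 0, -3.8, 0, 0.4, 0, 0, 0, 0, -3.8, 0, 0.4, 0, 0, 0, 0, -3.8, 0, 0.4, 0, 0, 0, 0, -3.8, 0, 0.4, 0, 0, 0, 0, -3.8, 0, 0.4, 0, 0, 0, 0, -3.8, 0, 0.4, 0, 0, 0, 0, -3.8, 0, 0.4, 0, 0, 0, 0, -3.8, 0, 0.4, 0, 0, 0, 0, -3.8, 0, 0.4, 0, 0, 0, 0, -3, 0, 0.4, 0, 0, 0, 0, 0, 0, 0.4]'

```text
time: 19.85
position: [0.4767, -0.3692, 0.2347]
tool_rot: [0.779, 0.624, -0.046, 0.039]
ft_force: [0.4, 0.0, -0.0]
grip_width: 0.0349
grip_force: 0.0
```

Run:
```python
from h import *
c=cam("top");s=cam("side")
a=cv2.resize(c["image"][130:290,160:300],(400,457),interpolation=2);b=cv2.resize(s["image"][150:264,240:340],(400,457),interpolation=2)
cv2.imwrite("pics/v7.png",np.hstack([a,b])[...,::-1])
P=pts(c);ex=np.array([.975,-.222]);ey=np.array([.222,.975]);d=P[...,:2]-[.4777,.1383];X=d@ex;Y=d@ey;Z=P[...,2]
m=(abs(X)<.03)&(abs(Y)<.03)&(Z>.13)&(Z<.2);Q=np.c_[X[m],Y[m],Z[m]];print("handle top",len(Q),Q.mean(0),Q.min(0),Q.max(0),cv2.minAreaRect((Q[:,:2]*1000).astype(np.float32)))
```

```text
handle top 115 [-0.00056614 -0.00043748  0.14252905] [-0.00611275 -0.01577968  0.13001586] [0.00660067 0.01587137 0.14769366] ((0.016135215759277344, 0.09618949890136719), (31.66705894470215, 12.61557674407959), 88.83208465576172)
```

View pics/v7.png

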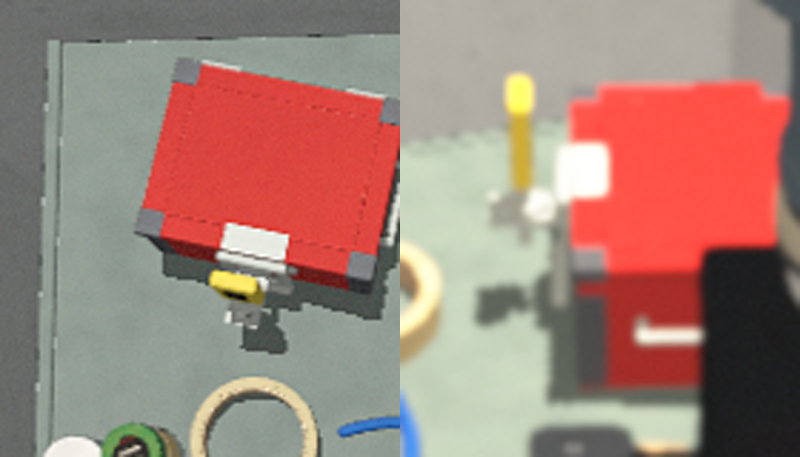

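The pin stands upright in the slot with its handle across it, at (238,290) in the top crop and (520,130) in the side crop. The handle top is centred within 1 mm and about 0.145 m high. The lid is shut, the hasp is down, and the arm is clear of everything.

```bash
python3 -c "
from rig import robot
print(robot.hand_in())"
```

```text
the job is handed in; nothing more can be done
None
```

The chest is locked and the job is handed in at about 20 s of the 67 s allowed: lid shut, hasp down, and pin upright in the slot, turned across it and released; the hand-in gave no verdict.

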